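Tighten the coupling nut and snap the blanking cap onto the cold water port

ROBOT

A 6-joint arm with a two-finger parallel gripper is mounted at the origin on the work surface. World frame = base frame: x ahead of the robot, y to its left, z up, the work surface at z = 0. Lengths are in m, angles in degrees, forces in N, time in s.
With the tool pointing down it reaches from about 0.4 to 0.925 m from the base axis. Payload 3.4 kg.
Tool frame: the origin (TCP) lies between the finger pads; the fingertips stand 8 mm ahead of it and the grasp point (between the pads) lies 11 mm behind it; z points along the fingers, y is the line along which they close (so a half turn about z gives the same grasp; the last joint's range is limited). The gripper opens to 85 mm and grips with 20 to 120 N. Pads are 22 mm wide; open, the fingers measure 114 mm over their backs; the gripper's body (76 mm by 85 mm) begins 54 mm behind the grasp point. The pads swing forward as they close: fully open they stand 13 mm farther back than shut.
Start: joints at [-68.153, 17.578, 86.31, -0, 76.112, -4.211], TCP at [0.253, -0.517, 0.205] pointing down, gripper open.
Joint ranges: [-179.03, 179.03], [-60, 130.46], [8.19, 133.38], [-81.62, 261.62], [5.75, 156.47], [-153.77, 153.77]. Speed limits (degrees/s): [147.25, 147.25, 180, 180, 180, 180].

INTERFACE

Orientations are given as a 3x3 rotation matrix whose columns are the frame's x, y, z axes.
In Python, from station import monitor, capture, order gives the robot as it stands.
- The arm moves only by the tool step_arm, never from a script. Its argument "series" is a list of rows, each a list of 4 numbers: the shift along the tool's x, y, z in mm, then the turn about the tool's z in rad. In form: [[dx, dy, dz, twist], ...]. A call has 1 to 12 rows; each row is the pose to reach, as a shift and turn from the pose commanded when the call began, along the tool's axes at that moment; what a row does not reach only later rows make up. A row lasts 1/12 s, in which the tool goes at most 41.7 mm and 7.16 degrees, less where a joint would pass 70% of its speed; a pose out of reach is approached as far as the arm can. A call with a gripper value outside its range is refused whole. "hand" is the finger opening in mm, from 0 to 85.4, set as the call begins (left out, the last holds). The fingers move at their own pace and stop on an object; "squeeze" is the grip in N (left out, the last holds). Time passes only in rows, so rows that repeat a pose let the fingers close. It gives the time, the measured TCP pose, the force, the opening and the grip force at its end, in the units of the state.
- monitor.state(): the state, without advancing time (a new reading comes with each control period).
- capture(name): name is "scene" or "side" or "wrist"; returns a dict with "pixels" (384x512x3 uint8, red, green, blue), "fx", "fy", "cx", "cy" (pixels), "extrinsics" (4x4, takes a point from world to camera coordinates). Camera axes: x right, y down, z forward; pixel columns grow to the right and rows downward; lengths in m; the calibration is good to about 2 mm. A picture is of the moment at which its call begins. There is no depth.
- order.hand_in(): hands the job in; it is judged then, once.
The state is a dict: "t": time; "q": joint angles; "joint_vel": joint speeds; "effort": joint torques, N m; "tcp_pos": TCP position; "eef_rot": TCP orientation; "contact_force": force on the tool from outside, world axes, zero at the start; "torque": the same for the moment, N m; "grip_width": opening from 0.0 (shut) to 1.0 (fully open); "grasp_force": force on a finger pad.
Only numpy, scipy, OpenCV 4.12 (cv2) and the standard library are available. Lean on these libraries where they do the work, as an engineer would, in place of code of your own. Each camera call takes 0.05 s, during which the arm holds its last target. There are 200 camera calls.

TASK

Close off the cold port of the washing machine's water manifold for a leak test: first turn its brass coupling nut clockwise by hand until it stops, then take the blue cap from the tray, set it over the port's stud and press it down until it clicks past the catches and is fully home. Keep pressing after the click and finish while still holding the cap, pushed down firmly enough to keep the rubber washer under it squeezed. Leave the red cap and the other things on the worktop where they are.

Things in the scene. Friction and masses are not known exactly. Their poses are not given: they have to be found in the camera images.
- manifold: Water manifold fixed to the worktop: grey plate 100 x 220 x 14 mm, origin at the centre of its underside, z up, long side along y, turned up to 0.35 rad, in either half of the worktop. Cold port (blue disc) at y = -60 mm; hot port (red disc, shut valve, top at z = 58 mm, red lever over y = 42 to 102 mm) at y = +60 mm.
- cold_seat (a point): Point on the cold port's axis, level with the top of the free rubber washer, 61 mm above the worktop; axes parallel to the manifold's. Below it: washer 34 mm across and 7 mm high, then the nut.
- stud_top (a point): Tip of the cold port's brass stud, 24 mm above cold_seat. Stud 20 mm thick, coned to 12 mm over its last 9 mm. Four spring-loaded white catches bulge from it to 28 mm across; their middle is 10.5 mm above cold_seat.
- nut_mid (a point): Centre of the captive brass hex nut on the cold port's axis, 43 mm above the worktop; turns with the nut. Nut 36 mm across flats, 22 mm high (32 to 54 mm above the worktop), nothing beside it down to the plate (14 mm). The normals of its three pairs of flats lie along this point's x axis and at 60 and 120 degrees from it.
- cold_nut (a joint): Turn of the nut in rad, grows clockwise seen from above; hard stop (tight) at 1.8, it starts 0.85 to 1.25 short of it. Stiff: needs about 0.15 N m and stays where it is left. When tight, the yellow line on the nut meets the yellow line on the plate.
- cold_washer (a joint): Springy black rubber washer on top of the nut: how far it is pressed down, in m. 0 when free, gives 2.5 N per mm, at most 5 mm.
- blue_cap: Loose blue snap cap, 35 to 70 g, upright in the tray, origin at the centre of its open underside. Body 42 mm across, 35 mm high, with a grip knob on top (total 55 mm). Lip at the bottom 5 mm high with a 23 mm hole; hollow above it 34 mm wide, up to 31 mm. It is home when its underside is level with cold_seat or lower; the catches then keep it on.
- blue_knob (a point): Middle of the blue cap's round grip knob (26 mm across, 20 mm high), 45 mm above the cap's underside. Lowered onto the stud, the lip meets the catches with the underside about 16 mm above cold_seat; pushing past them takes about 7 to 14 N, then the force drops (click, about 8 mm above home) and the catches draw the cap down onto the washer.
- red_cap: The same cap in red, 100 mm from the blue one in the tray (they may be either way round); to be left alone.
- tray: Shallow grey tray fixed to the worktop, 110 x 200 mm, rim 8 mm high, floor 3 mm thick; origin at the centre of its underside, long side along its y. It stands in the half of the worktop that the manifold does not.
- jug: Yellow detergent jug with blue lid, about 85 x 180 x 230 mm; bystander, origin at its underside.
- spray: Amber spray bottle with black head, 72 mm across, 185 mm high; bystander, origin at its underside.
- softener: White bottle with blue cap, 80 mm across, 210 mm high; bystander, origin at its underside.
- wipes_tub: Pale round tub with blue lid, 110 mm across, 120 mm high; bystander, origin at its underside.
- wrench: Steel wrench lying at the back; bystander.
- brush: Flat brush with a green handle lying at the back; bystander.
There are look-alikes about, which are no part of the job. Several things have the shape of the blue_cap; the one meant has the colours described above.

How it is judged (in metres and radians):
On the way, in this order (a step that is already met when the one before it is completed fails the run):
1. the coupling nut is turned clockwise to its stop (value of joint cold_nut above 1.72 rad), for 0.2 s.
2. the blue cap is snapped fully home on the cold port (z of blue_cap in the frame of cold_seat below 0.001 m and horizontal distance between blue_cap and cold_seat below 0.004 m and angle between blue_cap's own z axis and vertical below 0.1 rad), for 0.2 s.
At the end, for the whole second after the job is handed in: The nut is within 0.08 rad of its stop; the blue cap sits on the cold port with its underside no more than 1 mm above the free washer's top, within 4 mm of the axis and 0.1 rad of upright; the fingers are on the cap with more than 3 N and the washer is kept squeezed by more than 1 mm (all of step 2 and value of joint cold_nut above 1.72 rad and value of joint cold_washer above 0.001 m and contact force between the fingers and blue_cap above 3 N); the arm keeps its last pose, push and grip.
It fails at once if the red cap is moved more than 30 mm (distance of red_cap from where it was at the start of the episode above 0.03 m).
It fails at once if the jug, spray bottle, softener bottle, tub, wrench or brush is moved more than 30 mm (distance of any of jug, spray, softener, wipes_tub, wrench, brush from where it was at the start of the episode above 0.03 m).
It also fails if it takes over 59 s, if anything falls off the work surface, if the arm or the gripper's body presses on something with over 40 N, if the wrist force passes 120 N, or if a joint passes its speed limit or range.

## Working session

There is one attempt and no reset: what is moved stays moved. The work goes in short steps, Python scripts to look and compute and a tool call to move; the robot and the scene stay as the last step left them, time stands still between calls to the robot, and variables do not carry over. Pictures are saved under pics/ and viewed, at most 10 in all, crops included, and the job is handed in when it is done.

Besides the shell and the picture viewer there is one more tool, called after ">>>" by a JSON object that holds its "fn" and its "kwargs", one argument or row to a line. step_arm: Moves the arm, as the interface text tells. Its arguments: {"type":"object","properties":{"series":{"type":"array"},"hand":{"type":"number"},"squeeze":{"type":"number"}},"required":["series"]}

```bash
mkdir -p pics; ls; cat > h.py <<'E'
import numpy as np, cv2
from station import monitor, capture, order
def snap(n,f):
    c=capture(n); cv2.imwrite('pics/'+f+'.png',c['pixels'][:,:,::-1]); np.savez('pics/'+f+'.npz',**c); return c
def load(f): return dict(np.load('pics/'+f+'.npz'))
def ray(c,u,v):
    E=c['extrinsics'];R=E[:3,:3];o=-R.T@E[:3,3]
    d=R.T@np.array([(u-c['cx'])/c['fx'],(v-c['cy'])/c['fy'],1]); return o,d
def atz(c,u,v,z):
    o,d=ray(c,u,v); return o+d*(z-o[2])/d[2]
def proj(c,p):
    q=c['extrinsics']@np.append(p,1); return np.array([c['fx']*q[0]/q[2]+c['cx'],c['fy']*q[1]/q[2]+c['cy']])
E
python3 - <<'E'
from h import *
a=snap('scene','s1')['pixels'];b=snap('side','d1')['pixels'];snap('wrist','w1')
im=np.vstack([a,b])[:,:,::-1]
cv2.imwrite('pics/both.png',cv2.resize(a[:,:,::-1],(800,600),interpolation=cv2.INTER_CUBIC))
cv2.imwrite('pics/bothd.png',cv2.resize(b[:,:,::-1],(800,600),interpolation=cv2.INTER_CUBIC))
for n in['s1','d1','w1']:
    c=load(n);E=c['extrinsics'];print(n,-E[:3,:3].T@E[:3,3],E[2,:3],c['fx'])
print(monitor.state())
E
```

```text
pics
s1 [1.37344744 0.58034539 0.99174195] [-0.59112181 -0.43388669 -0.67993922] 414.63588114972583
d1 [-0.13259233  0.88817353  0.70448734] [ 0.54802129 -0.67448844 -0.49471002] 406.7550023845995
w1 [ 0.31557169 -0.48537147  0.37296232] [-0.24907268 -0.11913504 -0.96112936] 294.82960126459864
{'t': 0.15, 'q': array([-6.81536057e+01,  1.76147242e+01,  8.63666710e+01, -5.63389161e-04,
        7.61120374e+01, -4.20874201e+00]), 'joint_vel': array([ 0.07032236, -0.03834494, -0.16640009, -0.01190902,  0.00102862,
        0.06695863]), 'effort': array([ 5.65369191e-04, -4.57973492e+01, -2.52220380e+01, -9.26374446e-05,
        8.48421041e-03, -3.30343062e-05]), 'tcp_pos': array([ 0.2523409 , -0.51602447,  0.20446977]), 'eef_rot': array([[ 8.98370775e-01,  4.39237489e-01, -6.15677557e-04],
       [ 4.39237906e-01, -8.98369513e-01,  1.51004436e-03],
       [ 1.10162145e-04, -1.62700864e-03, -9.99998670e-01]]), 'contact_force': array([-0.35129088, -0.3167255 , -0.58184208]), 'torque': array([-0.02888109,  0.03665135,  0.00092231]), 'grasp_force': 0.0, 'grip_width': 0.9980430641903285}
```

View pics/both.png

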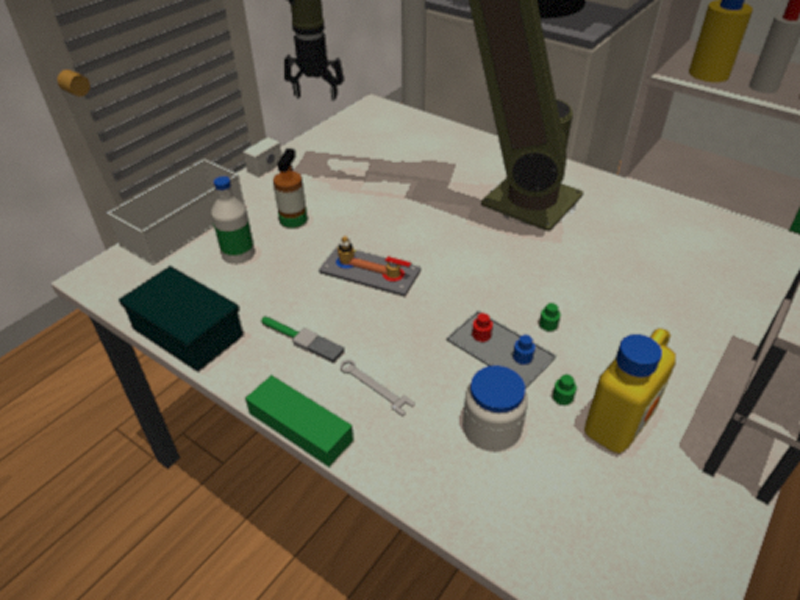

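View pics/bothd.png

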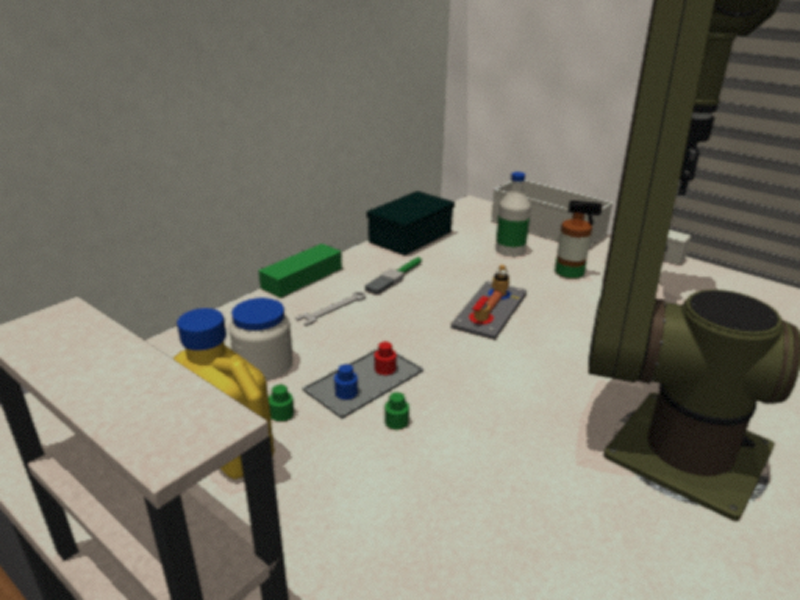

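Scene view (800 px): cold port stud at (346,245), hot port with red lever at (395,268). Cap shapes: red (482,326), blue (524,348), green (550,316) and (565,388). The jug, tub and bottle lids are also blue. I choose the blue one in the tray at (524,348), which is (346,382) in the side view. Next I check close crops.

```bash
python3 - <<'E'
from h import *
s=load('s1');d=load('d1')
def crop(c,u,v,w,h,W=400,H=300):
    return cv2.resize(c['pixels'][v:v+h,u:u+w,::-1],(W,H),interpolation=cv2.INTER_CUBIC)
# 80x60 crops x5
A=np.hstack([crop(s,197,140,80,60),crop(s,280,190,80,60)])
B=np.hstack([crop(d,283,162,80,60),crop(d,190,205,80,60)])
cv2.imwrite('pics/c1.png',np.vstack([A,B]))
for n,c,r in(('s',s,(300,205,360,245)),('d',d,(205,225,240,262))):
    x0,y0,x1,y1=r;p=c['pixels'][y0:y1,x0:x1].astype(int)
    m=(p[...,2]>p[...,0]+40)&(p[...,2]>p[...,1]+20)
    k,l,st,ce=cv2.connectedComponentsWithStats(m.astype(np.uint8));i=1+np.argmax(st[1:,4]);print(n,st[i]+[x0,y0,0,0,0],ce[i]+[x0,y0])
E
```

```text
s [302 234  33  11 280] [317.53571429 239.87857143]
d [214 233  15  22 257] [221.         244.01167315]
```

View pics/c1.png

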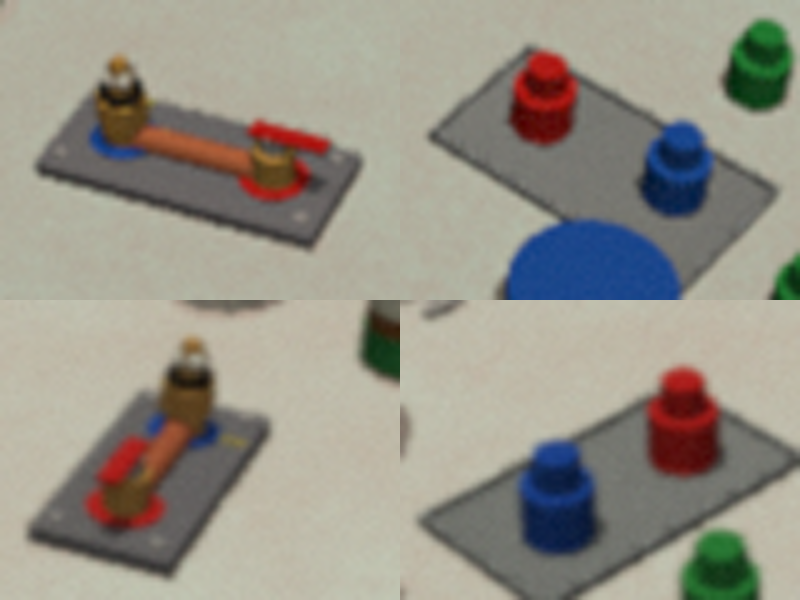

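Crops (5x): the cold port is the end with the blue disc and the stud, with its tip at (119,61) in the scene crop and (192,42) in the side crop. The blue cap's knob top is at (284,132) and (159,152). The tray holds red and blue only. Now triangulate.

```bash
python3 - <<'E'
from h import *
s=load('s1');d=load('d1')
S=lambda u,v:(197+u/5-.4,140+v/5-.4); D=lambda u,v:(283+u/5-.4,162+v/5-.4)
S2=lambda u,v:(280+u/5-.4,190+v/5-.4); D2=lambda u,v:(190+u/5-.4,205+v/5-.4)
def tri(a,b):
    o1,d1=ray(s,*a);o2,d2=ray(d,*b);t=np.linalg.lstsq(np.c_[d1,-d2],o2-o1,rcond=None)[0]
    p,q=o1+t[0]*d1,o2+t[1]*d2;return ((p+q)/2).round(4),np.linalg.norm(p-q).round(4)
print('stud',tri(S(119,59),D(192,41)), atz(s,*S(119,61),.085),atz(d,*D(192,42),.085))
print('knobtop',tri(S2(284,132),D2(159,152)),atz(s,*S2(284,132),.058),atz(d,*D2(159,152),.058))
print('redtop',atz(s,*S2(148,62),.058),atz(d,*D2(285,77),.058))
cs=[atz(s,*S(*p),.014)[:2] for p in((40,166),(312,238),(361,155),(98,93))]
cd=[atz(d,*D(*p),.014)[:2] for p in((268,124),(143,92),(30,228),(172,270))]
for n,c in(('s',cs),('d',cd)):
    print(n,np.round(c,4).tolist(),[np.linalg.norm(c[i]-c[(i+1)%4]).round(4) for i in range(4)],np.mean(c,0).round(4))
for n,p in(('yl s',atz(s,*S(150,103),.014)),('yl d',atz(d,*D(232,140),.014))):print(n,p)
E
```

```text
stud (array([ 0.5012, -0.2256,  0.0856]), np.float64(0.0027)) [ 0.50103759 -0.22636641  0.085     ] [ 0.50032994 -0.22270868  0.085     ]
knobtop (array([0.5163, 0.2513, 0.0588]), np.float64(0.0006)) [0.51527107 0.2506847  0.058     ] [0.5170262  0.25080705 0.058     ]
redtop [0.51119498 0.15044311 0.058     ] [0.51423251 0.1501821  0.058     ]
s [[0.5622, -0.2561], [0.5095, -0.0501], [0.4158, -0.0738], [0.4725, -0.277]] [np.float64(0.2127), np.float64(0.0966), np.float64(0.211), np.float64(0.0922)] [ 0.49   -0.1642]
d [[0.461, -0.2734], [0.5554, -0.2554], [0.5053, -0.0464], [0.408, -0.0646]] [np.float64(0.0961), np.float64(0.2148), np.float64(0.099), np.float64(0.2154)] [ 0.4824 -0.16  ]
yl s [ 0.45884151 -0.23739454  0.014     ]
yl d [ 0.46807359 -0.23593941  0.014     ]
```

>>> {"fn": "step_arm", "kwargs": {
  "series": [
    [0,0,-30,0],
    [0,0,-60,0],
    [35,-15,-60,0],
    [70,-30,-60,0],
    [105,-45,-60,0],
    [140,-60,-60,0],
    [175,-75,-60,0],
    [210,-91,-60,0],
    [245,-106,-60,0],
    [280,-121,-60,0],
    [315,-137,-60,0],
    [351,-152,-60,0]
  ],
  "hand": 85
}}

```text
t: 1.15
tcp_pos: [0.5016, -0.224, 0.265]
eef_rot: [[0.898, 0.439, -0.001], [0.439, -0.898, 0.0], [-0.0, -0.0, -1.0]]
contact_force: [-0.3, -0.2, -0.4]
grip_width: 0.991
grasp_force: 0.0
```

>>> {"fn": "step_arm", "kwargs": {
  "series": [
    [0,0,25,0],
    [0,0,50,0],
    [0,0,50,0],
    [0,0,50,0]
  ]
}}

```text
t: 1.48
tcp_pos: [0.4999, -0.2249, 0.2138]
eef_rot: [[0.898, 0.44, -0.004], [0.44, -0.898, 0.002], [-0.003, -0.004, -1.0]]
contact_force: [0.5, -0.3, 0.6]
grip_width: 0.997
grasp_force: 0.0
```

```bash
python3 - <<'E'
from h import *
w=snap('wrist','w2');cv2.imwrite('pics/w2b.png',cv2.resize(w['pixels'][:,:,::-1],(800,600),interpolation=cv2.INTER_CUBIC))
s=monitor.state();print(s['tcp_pos'],s['eef_rot'].round(3).tolist(),s['q'].round(1),s['t'])
for p in((.501,-.2245,.085),(.501,-.2245,.054)):print(proj(w,p)/.64)
E
```

```text
[ 0.50089351 -0.22587317  0.21528953] [[0.898, 0.439, -0.001], [0.439, -0.898, 0.0], [-0.001, -0.001, -1.0]] [-28.7  15.1  88.4  -0.   76.5  35.3] 1.5333
[399.41085743 271.68337824]
[399.4907134 261.9477334]
```

View pics/w2b.png

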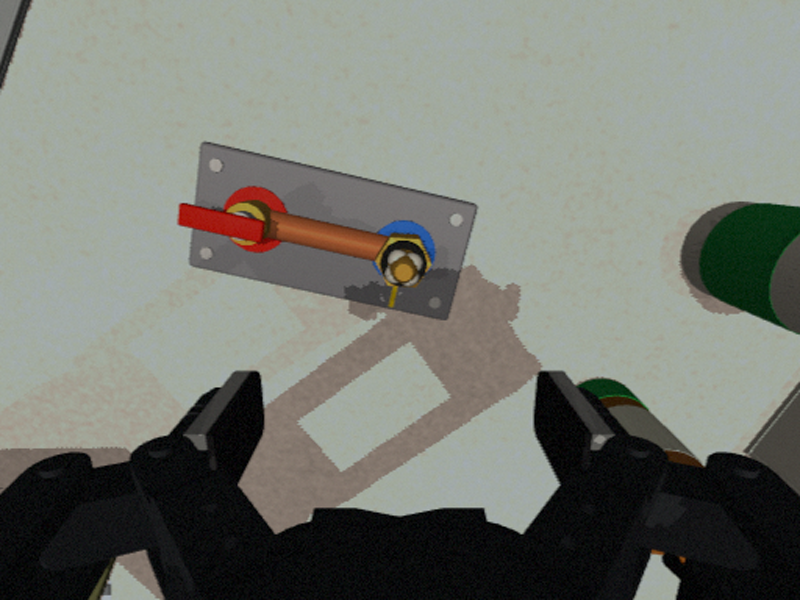

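The wrist view shows the stud tip at about (403,270), within 4 px of the prediction. The plate's yellow line is at (393,296), and the spray bottle is at the right near the finger. Next is an enlarged crop of the nut.

```bash
python3 - <<'E'
from h import *
w=load('w2');p=w['pixels'][130:205,220:300,::-1]
cv2.imwrite('pics/w2c.png',cv2.resize(p,(640,600),interpolation=cv2.INTER_CUBIC))
print('spray',atz(w,.64*615,.64*384,.02),atz(w,.64*600,.64*385,.05)); s=load('s1');print(atz(s,.64*292,.64*222,0))
print('softener',atz(s,.64*237,.64*256,0))
E
```

```text
spray [ 0.48006572 -0.44234915  0.02      ] [ 0.48100293 -0.41163927  0.05      ]
[ 0.44886235 -0.4527121   0.        ]
softener [ 6.28333070e-01 -4.65428526e-01  1.11022302e-16]
```

View pics/w2c.png

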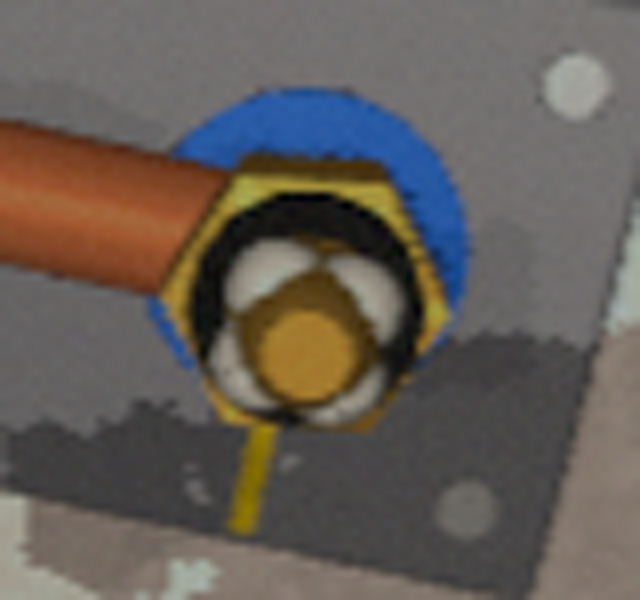

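```bash
python3 - <<'E'
from h import *
from scipy.optimize import least_squares
w=load('w2');C=lambda u,v:(220+u/8-.44,130+v/8-.44)
V=np.array([atz(w,*C(*p),.054)[:2] for p in((385,178),(245,170),(165,300),(222,415),(370,430),(450,315))])
print(V.round(4).tolist(),V.mean(0))
def f(p):
    a=p[2]-np.arange(6)*np.pi/3*sg
    return (p[:2]+.02078*np.c_[np.cos(a),np.sin(a)]-V).ravel()
for sg in(1,-1):
    d=V[0]-V.mean(0);r=least_squares(f,[*V.mean(0),np.arctan2(d[1],d[0])]);print(sg,r.x[:2],np.degrees(r.x[2]),'res mm',1e3*np.sqrt(2*r.cost/6))
print('stud',atz(w,*C(305,357),.085))
y1,y2=atz(w,*C(265,430),.014),atz(w,*C(242,530),.014);print('line',y1,y2,np.degrees(np.arctan2(*(y2-y1)[1::-1])))
pc=[atz(w,u*.64,v*.64,.014)[:2] for u,v in((204,143),(476,206),(445,318),(191,265))];print(np.round(pc,4).tolist(),np.mean(pc,0))
E
```

```text
[[0.5231, -0.2286], [0.5155, -0.2106], [0.4939, -0.2084], [0.4822, -0.223], [0.4896, -0.2431], [0.5097, -0.2457]] [ 0.50235052 -0.22655714]
1 [ 0.50235052 -0.22655714] 26.72003239503236 res mm 29.06255609833846
-1 [ 0.50235052 -0.22655714] -7.74838759837234 res mm 0.7794689766148388
stud [ 0.50164724 -0.22655785  0.085     ]
line [ 0.47313003 -0.23379988  0.014     ] [ 0.45624851 -0.23784117  0.014     ] -166.5372463538769
[[0.5106, -0.0541], [0.5602, -0.2624], [0.467, -0.2839], [0.4159, -0.0762]] [ 0.48843387 -0.16915858]
```

>>> {"fn": "step_arm", "kwargs": {
  "series": [
    [0,0,0,-0.124],
    [0,0,0,-0.248],
    [0,0,0,-0.372],
    [0,0,0,-0.496],
    [0,0,0,-0.62],
    [0,0,0,-0.744],
    [0,0,0,-0.868],
    [0,0,0,-0.992],
    [0,0,0,-1.116],
    [0,0,0,-1.24],
    [0,0,0,-1.364],
    [0.7,1.2,0,-1.488]
  ]
}}

```text
t: 2.53
tcp_pos: [0.5028, -0.2279, 0.2174]
eef_rot: [[-0.368, 0.93, 0.003], [0.93, 0.368, -0.002], [-0.003, 0.002, -1.0]]
contact_force: [0.3, 1.1, 0.2]
grip_width: 0.997
grasp_force: 0.0
```

>>> {"fn": "step_arm", "kwargs": {
  "series": [
    [0,0,0,-0.018],
    [0,0,30,-0.018],
    [0,0,60,-0.018],
    [0,0,90,-0.018],
    [0,0,120,-0.018],
    [0,0,140,-0.018],
    [0,0,160,-0.018],
    [0,0,170,-0.018],
    [0,0,180,-0.018],
    [0,0,180,-0.018],
    [0,0,180,-0.018]
  ]
}}

```text
t: 3.45
tcp_pos: [0.5028, -0.2271, 0.0358]
eef_rot: [[-0.379, 0.925, 0.001], [0.925, 0.379, -0.0], [-0.001, 0.001, -1.0]]
contact_force: [-0.7, -0.5, -0.4]
grip_width: 0.996
grasp_force: 0.0
```

>>> {"fn": "step_arm", "kwargs": {
  "series": [
    [0,0,0,0],
    [0,0,0,0],
    [0,0,0,0],
    [0,0,0,0],
    [0,0,0,0],
    [0,0,0,0],
    [0,0,0,0],
    [0,0,0,0]
  ],
  "hand": 20,
  "squeeze": 50
}}

```text
t: 4.12
tcp_pos: [0.5018, -0.2267, 0.0356]
eef_rot: [[-0.38, 0.925, -0.001], [0.925, 0.38, -0.0], [0.0, -0.001, -1.0]]
contact_force: [-3.5, -0.6, 5.6]
grip_width: 0.235
grasp_force: 18.5
```

```bash
python3 - <<'E'
from h import *
s=monitor.state();print({k:np.round(v,4).tolist() for k,v in s.items() if k not in('effort','joint_vel')}, s['grip_width']*85.4)
E
```

```text
{'t': 4.1167, 'q': [-28.6875, 26.1144, 101.2874, -0.0383, 52.6232, -51.0203], 'tcp_pos': [0.5018, -0.2267, 0.0356], 'eef_rot': [[-0.3804, 0.9248, -0.0006], [0.9248, 0.3804, -0.0003], [0.0, -0.0007, -1.0]], 'contact_force': [-3.5255, -0.5592, 5.6215], 'torque': [-0.1393, 0.5345, -0.0024], 'grasp_force': 18.5233, 'grip_width': 0.2353} 20.092651337775393
```

```bash
python3 - <<'E'
from h import *
w=snap('wrist','w3');cv2.imwrite('pics/w3b.png',cv2.resize(w['pixels'][100:384,100:420,::-1],(676,600),interpolation=cv2.INTER_CUBIC))
for z in(.024,.0466,.054,.085):print((proj(w,(.502,-.2267,z))-[100,100])*2.1125)
E
```

```text
[327.41222255 246.50837102]
[327.4213626  276.56893215]
[327.42488237 288.14503872]
[327.44369016 350.00166211]
```

View pics/w3b.png

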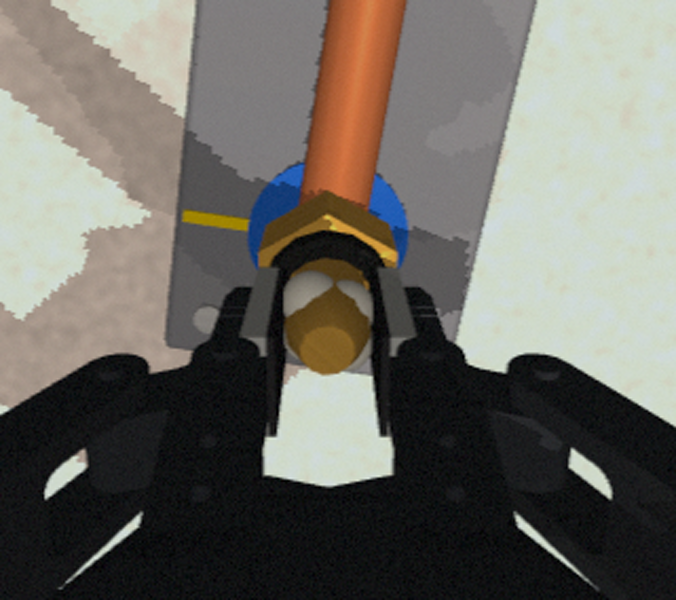

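The wrist view shows the pads inside the nut's outline, around the catches or stud, with the stud tip at (328,350) where it was predicted. I'll project the pad corners for different heights to find where the pads really are.

```bash
python3 - <<'E'
from h import *
w=load('w3');s=monitor.state();R=s['eef_rot'];t=s['tcp_pos']
P=lambda p:((proj(w,t+R@(np.array(p)/1e3))-[100,100])*2.1125).round(0).tolist()
for h in(10,18):
  for dz in(8,-5,-15,-25,-35):print(h,dz,P((11,h,dz)),P((11,-h,dz)),P((-11,h,dz)))
a=np.radians(22.25+30+60*np.arange(6))
for z in(.054,.032):print(z,[((proj(w,(.502+.02078*np.cos(b),-.2267+.02078*np.sin(b),z))-[100,100])*2.1125).round(0).tolist() for b in a])
E
```

```text
10 8 [360.0, 216.0] [293.0, 216.0] [359.0, 284.0]
10 -5 [363.0, 231.0] [291.0, 231.0] [361.0, 303.0]
10 -15 [365.0, 244.0] [289.0, 244.0] [363.0, 320.0]
10 -25 [367.0, 259.0] [286.0, 259.0] [366.0, 338.0]
10 -35 [370.0, 275.0] [284.0, 275.0] [368.0, 359.0]
18 8 [387.0, 216.0] [266.0, 216.0] [385.0, 284.0]
18 -5 [391.0, 231.0] [262.0, 231.0] [389.0, 303.0]
18 -15 [395.0, 244.0] [258.0, 244.0] [393.0, 320.0]
18 -25 [399.0, 259.0] [254.0, 259.0] [397.0, 338.0]
18 -35 [404.0, 275.0] [249.0, 275.0] [401.0, 359.0]
0.054 [[397.0, 251.0], [328.0, 213.0], [258.0, 251.0], [260.0, 324.0], [327.0, 358.0], [395.0, 324.0]]
0.032 [[389.0, 223.0], [328.0, 189.0], [266.0, 223.0], [268.0, 288.0], [327.0, 320.0], [387.0, 289.0]]
```

```bash
python3 - <<'E'
from h import *
w=load('w2');R=np.array([[.898,.439,-.001],[.439,-.898,0],[-.001,-.001,-1]]);t=np.array([.5009,-.2259,.2153])
P=lambda p:(proj(w,t+R@(np.array(p)/1e3))/.64).round(0).tolist()
for dz in(8,-5,-15,-25,-35):print(dz,P((11,42.7,dz)),P((-11,42.7,dz)),P((11,-42.7,dz)))
E
```

```text
8 [509.0, 316.0] [505.0, 367.0] [295.0, 316.0]
-5 [516.0, 328.0] [512.0, 381.0] [288.0, 327.0]
-15 [523.0, 337.0] [519.0, 394.0] [281.0, 337.0]
-25 [531.0, 348.0] [526.0, 408.0] [274.0, 348.0]
-35 [540.0, 361.0] [534.0, 423.0] [265.0, 360.0]
```

>>> {"fn": "step_arm", "kwargs": {
  "series": [
    [0,0,0,0],
    [0,0,0,0],
    [0,0,0,0],
    [0,0,0,0]
  ],
  "hand": 0
}}

```text
t: 4.5
tcp_pos: [0.5017, -0.2268, 0.0356]
eef_rot: [[-0.38, 0.925, -0.001], [0.925, 0.38, -0.0], [-0.0, -0.001, -1.0]]
contact_force: [-3.3, -0.8, 6.5]
grip_width: 0.216
grasp_force: 48.6
```

```bash
python3 - <<'E'
from h import *
s=load('s1');R=np.array([[.898,.439,-.001],[.439,-.898,0],[-.001,-.001,-1]]);t=np.array([.2523,-.5160,.2045])
for dz in(8,-5,-15,-25,-40):print(dz,[(proj(s,t+R@np.array((0,y,dz/1e3)))/.64).round(0).tolist() for y in(-.045,.045)])
w=load('w3');st=monitor.state();R=st['eef_rot'];t=st['tcp_pos']
P=lambda p:((proj(w,t+R@(np.array(p)/1e3))-[100,100])*2.1125).round(0).tolist()
for dz in(-65,-80,-100):print('palm',dz,P((38,15,dz)),P((38,-15,dz)),P((0,15,dz)))
snap('scene','s4');c=snap('side','d4')
q=proj(c,(.502,-.2267,.07)).astype(int);print(q)
S=load('s4');p=proj(S,(.502,-.2267,.07)).astype(int);print(p)
A=[cv2.resize(k['pixels'][r[1]-40:r[1]+30,r[0]-23:r[0]+23,::-1],(394,600),interpolation=cv2.INTER_CUBIC) for k,r in((S,p),(c,q))]
cv2.imwrite('pics/c4.png',np.hstack(A))
E
```

```text
8 [[334.0, 117.0], [300.0, 114.0]]
-5 [[334.0, 112.0], [300.0, 109.0]]
-15 [[333.0, 108.0], [299.0, 106.0]]
-25 [[333.0, 105.0], [299.0, 102.0]]
-40 [[333.0, 99.0], [298.0, 97.0]]
palm -65 [412.0, 203.0] [240.0, 203.0] [405.0, 393.0]
palm -80 [426.0, 232.0] [227.0, 232.0] [416.0, 446.0]
palm -100 [451.0, 290.0] [201.0, 290.0] [436.0, 544.0]
[320 173]
[220 155]
```

View pics/c4.png

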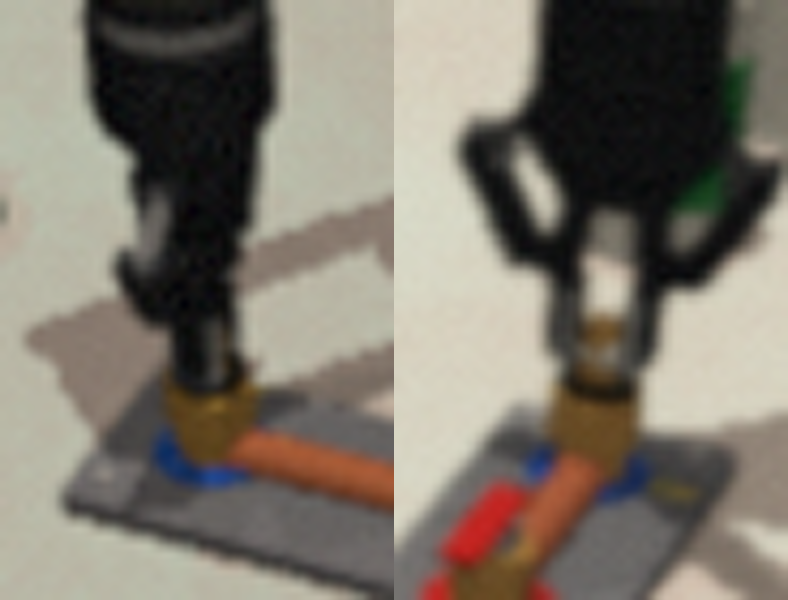

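The pictures settle it: the true fingertips stand about 31 mm higher than the reported TCP implies. The pads closed on the stud and touch the washer, which is harmless. I'll open, go 30 mm lower and grip the nut.

>>> {"fn": "step_arm", "kwargs": {
  "series": [
    [0,0,0,0],
    [0,0,0,0],
    [0,0,0,0],
    [0,0,0,0],
    [0,0,0,0],
    [0,0,0,0]
  ],
  "hand": 70
}}

```text
t: 5.1
tcp_pos: [0.5024, -0.2265, 0.0351]
eef_rot: [[-0.38, 0.925, 0.0], [0.925, 0.38, 0.0], [0.0, 0.0, -1.0]]
contact_force: [0.4, -0.1, -0.5]
grip_width: 0.82
grasp_force: 0.0
```

>>> {"fn": "step_arm", "kwargs": {
  "series": [
    [0,0,8,0],
    [0,0,16,0],
    [0,0,24,0],
    [0,0,29,0],
    [0,0,29,0],
    [0,0,29,0]
  ]
}}

```text
t: 5.6
tcp_pos: [0.5017, -0.2263, 0.0054]
eef_rot: [[-0.38, 0.925, -0.002], [0.925, 0.38, 0.001], [0.001, -0.001, -1.0]]
contact_force: [0.7, 0.0, 0.1]
grip_width: 0.824
grasp_force: 0.0
```

>>> {"fn": "step_arm", "kwargs": {
  "series": [
    [0,0,0,0],
    [0,0,0,0],
    [0,0,0,0],
    [0,0,0,0],
    [0,0,0,0],
    [0,0,0,0],
    [0,0,0,0],
    [0,0,0,0]
  ],
  "hand": 10,
  "squeeze": 60
}}

```text
t: 6.27
tcp_pos: [0.5019, -0.2271, 0.007]
eef_rot: [[-0.381, 0.925, -0.0], [0.925, 0.381, -0.001], [-0.001, -0.001, -1.0]]
contact_force: [-2.5, -2.6, 6.4]
grip_width: 0.405
grasp_force: 60.6
```

>>> {"fn": "step_arm", "kwargs": {
  "series": [
    [0,0,0,0.1],
    [0,0,0,0.2],
    [0,0,0,0.3],
    [0,0,0,0.4],
    [0,0,0,0.5],
    [0,0,0,0.6],
    [0,0,0,0.7],
    [0,0,0,0.7],
    [0,0,0,0.7]
  ]
}}

```text
t: 7.02
tcp_pos: [0.5018, -0.227, 0.007]
eef_rot: [[0.305, 0.952, -0.0], [0.952, -0.305, -0.001], [-0.001, -0.0, -1.0]]
contact_force: [-3.9, -1.8, 5.7]
grip_width: 0.408
grasp_force: 60.7
```

```bash
python3 - <<'E'
from h import *
s=monitor.state();print({k:np.round(v,4).tolist() for k,v in s.items() if k in('q','tcp_pos','eef_rot','torque','grip_width','contact_force')},'y ang',np.degrees(np.arctan2(s['eef_rot'][1,1],s['eef_rot'][0,1])))
w=snap('wrist','w5');cv2.imwrite('pics/w5b.png',cv2.resize(w['pixels'][100:300,150:370,::-1],(660,600),interpolation=cv2.INTER_CUBIC))
E
```

```text
{'q': [-28.7033, 28.4113, 102.7897, -0.0628, 48.7924, -10.8754], 'tcp_pos': [0.5018, -0.227, 0.007], 'eef_rot': [[0.3055, 0.9522, -0.0003], [0.9522, -0.3055, -0.0008], [-0.0008, -0.0, -1.0]], 'contact_force': [-3.9153, -1.7727, 5.6942], 'torque': [-0.2689, 0.6445, -0.1229], 'grip_width': 0.408} y ang -17.786578232567276
```

View pics/w5b.png

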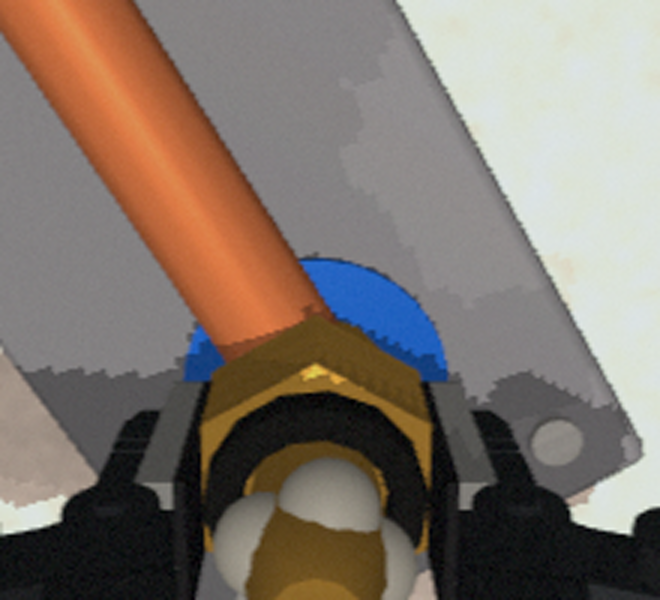

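The pads hold the flats (left at x=190, right at x=445) and the nut turns with the gripper. I'll open, turn back 60°, regrip and finish.

>>> {"fn": "step_arm", "kwargs": {
  "series": [
    [0,0,0,0],
    [0,0,0,0],
    [0,0,0,0],
    [0,0,0,0],
    [0,0,0,0]
  ],
  "hand": 60
}}

```text
t: 7.48
tcp_pos: [0.5025, -0.2265, 0.0061]
eef_rot: [[0.305, 0.952, 0.0], [0.952, -0.305, 0.0], [0.0, 0.0, -1.0]]
contact_force: [-1.2, 0.2, 0.5]
grip_width: 0.703
grasp_force: 0.0
```

>>> {"fn": "step_arm", "kwargs": {
  "series": [
    [0,0,0,-0.11],
    [0,0,0,-0.22],
    [0,0,0,-0.33],
    [0,0,0,-0.44],
    [0,0,0,-0.55],
    [0,0,0,-0.66],
    [0,0,0,-0.77],
    [0,0,0,-0.88],
    [0,0,0,-0.99],
    [0,0,0,-1.047],
    [0,0,0,-1.047]
  ]
}}

```text
t: 8.4
tcp_pos: [0.5024, -0.2265, 0.0061]
eef_rot: [[-0.673, 0.74, 0.0], [0.74, 0.673, 0.0], [0.0, 0.0, -1.0]]
contact_force: [0.6, 0.5, -0.1]
grip_width: 0.706
grasp_force: 0.0
```

>>> {"fn": "step_arm", "kwargs": {
  "series": [
    [0,0,0,0],
    [0,0,0,0],
    [0,0,0,0],
    [0,0,0,0],
    [0,0,0,0],
    [0,0,0,0],
    [0,0,0,0]
  ],
  "hand": 10
}}

```text
t: 8.98
tcp_pos: [0.5018, -0.227, 0.0065]
eef_rot: [[-0.672, 0.741, -0.001], [0.741, 0.672, -0.001], [-0.0, -0.001, -1.0]]
contact_force: [-3.9, -2.0, 5.2]
grip_width: 0.408
grasp_force: 60.2
```

>>> {"fn": "step_arm", "kwargs": {
  "series": [
    [0,0,0,0.06],
    [0,0,0,0.1],
    [0,0,0,0.13],
    [0,0,0,0.13]
  ]
}}

```text
t: 9.32
tcp_pos: [0.5018, -0.227, 0.0065]
eef_rot: [[-0.569, 0.822, -0.001], [0.822, 0.569, -0.001], [-0.0, -0.001, -1.0]]
contact_force: [-2.9, -2.6, 5.2]
grip_width: 0.402
grasp_force: 60.3
```

```bash
cat > st.py <<'E'
from h import *
s=monitor.state();print(s['t'],s['tcp_pos'].round(4),'F',s['contact_force'].round(1),'T',s['torque'].round(3),'grip',s['grip_width']*85.4,s['grasp_force'],'yang',np.degrees(np.arctan2(s['eef_rot'][1,1],s['eef_rot'][0,1])),'q6',s['q'][5])
E
python3 st.py
```

```text
9.3167 [ 0.5018 -0.227   0.0065] F [-2.9 -2.6  5.2] T [-0.389  0.524 -0.183] grip 34.372848263499826 60.33056729801031 yang 34.68817880144369 q6 -63.34788870102748
```

>>> {"fn": "step_arm", "kwargs": {
  "series": [
    [0,0,0,0.03],
    [0,0,0,0.06],
    [0,0,0,0.1],
    [0,0,0,0.1]
  ]
}}

```text
t: 9.65
tcp_pos: [0.5018, -0.227, 0.0065]
eef_rot: [[-0.486, 0.874, -0.001], [0.874, 0.486, -0.001], [-0.001, -0.001, -1.0]]
contact_force: [-4.3, -1.6, 5.7]
grip_width: 0.409
grasp_force: 60.4
```

```bash
python3 st.py
```

```text
9.65 [ 0.5018 -0.227   0.0065] F [-4.3 -1.6  5.7] T [-0.293  0.491  0.714] grip 34.90235998102332 60.37077346933074 yang 29.07883361601239 q6 -57.698593093424364
```

>>> {"fn": "step_arm", "kwargs": {
  "series": [
    [0,0,0,0.03],
    [0,0,0,0.06],
    [0,0,0,0.1],
    [0,0,0,0.1]
  ]
}}

```text
t: 9.98
tcp_pos: [0.5022, -0.2277, 0.0066]
eef_rot: [[-0.403, 0.915, -0.001], [0.915, 0.403, -0.004], [-0.003, -0.002, -1.0]]
contact_force: [-2.4, -3.5, 5.1]
grip_width: 0.41
grasp_force: 76.7
```

```bash
python3 st.py
```

```text
9.9833 [ 0.5022 -0.2277  0.0066] F [-2.4 -3.5  5.1] T [-0.538  0.461  2.82 ] grip 34.979446045557125 76.67408016510308 yang 23.745372589229767 q6 -52.212808048868574
```

The torque jumps to 2.8 N m after about 0.91 rad in total, so the nut is on its stop. I'll ease off, release and lift.

>>> {"fn": "step_arm", "kwargs": {
  "series": [
    [0,0,0,-0.05],
    [0,0,0,-0.08],
    [0,0,0,-0.08]
  ]
}}

```text
t: 10.23
tcp_pos: [0.5022, -0.2276, 0.0066]
eef_rot: [[-0.469, 0.883, 0.0], [0.883, 0.469, -0.002], [-0.002, -0.001, -1.0]]
contact_force: [-3.8, -4.9, 4.4]
grip_width: 0.411
grasp_force: 66.2
```

>>> {"fn": "step_arm", "kwargs": {
  "series": [
    [0,0,0,0],
    [0,0,0,0],
    [0,0,0,0],
    [0,0,0,0],
    [0,0,0,0],
    [0,0,-30,0],
    [0,0,-70,0],
    [0,0,-110,0],
    [0,0,-150,0],
    [0,0,-180,0],
    [0,0,-210,0],
    [0,0,-210,0]
  ],
  "hand": 80
}}

```text
t: 11.23
tcp_pos: [0.5062, -0.2284, 0.2232]
eef_rot: [[-0.468, 0.884, 0.012], [0.884, 0.468, -0.006], [-0.011, 0.007, -1.0]]
contact_force: [1.3, -0.2, 0.5]
grip_width: 0.938
grasp_force: 0.0
```

```bash
python3 - <<'E'
from h import *
w=snap('wrist','w6')
q=proj(w,(.502,-.2267,.054)).astype(int)
cv2.imwrite('pics/w6b.png',cv2.resize(w['pixels'][q[1]-38:q[1]+38,q[0]-50:q[0]+50,::-1],(789,600),interpolation=cv2.INTER_CUBIC));print(q)
E
python3 st.py
```

```text
[251 162]
11.2833 [ 0.5048 -0.2277  0.2203] F [-0.5  0.4 -0.8] T [ 0.008 -0.013  0.001] grip 79.65343078776704 0.0 yang 27.901201877777158 q6 -56.57054704880046
```

View pics/w6b.png

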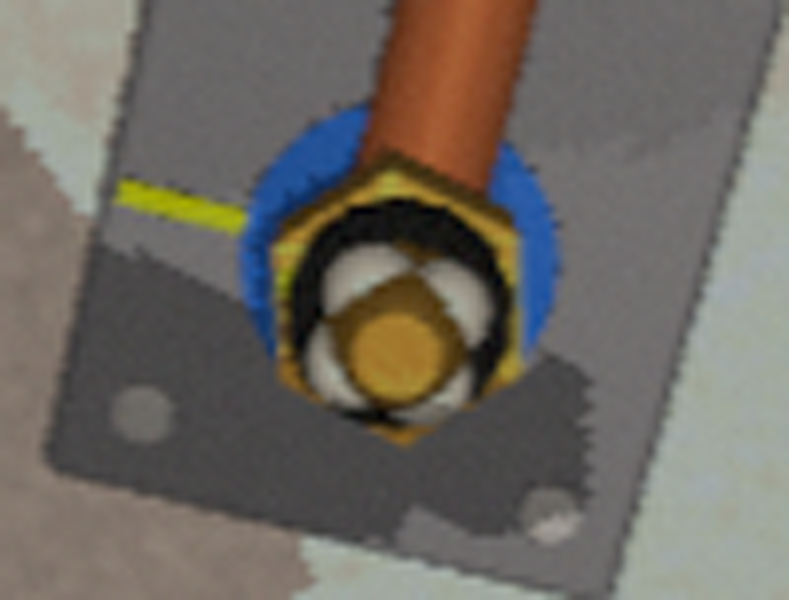

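The nut's yellow mark at (285,260) now meets the plate's line at (240,220), so the nut is tight. Next is the cap.

```bash
python3 - <<'E'
from h import *
s=load('s1');d=load('d1')
print('tub lid',atz(s,.64*498,.64*388,.12),atz(d,.64*259,.64*313,.12))
print('green',atz(s,.64*551,.64*309,.055),atz(s,.64*566,.64*381,.055),'jug lid',atz(s,.64*638,.64*355,.2))
st=monitor.state();R=st['eef_rot']
for p in((.509,0,.22),(.516,.2507,.18)):print(p,1e3*R.T@(np.array(p)-st['tcp_pos']))
w=load('w6');print('stud',atz(w,201+397/7.89-.44,124+355/7.89-.44,.085))
E
```

```text
tub lid [0.70626883 0.29105009 0.12      ] [0.68868253 0.29465208 0.12      ]
green [0.40892027 0.25348988 0.055     ] [0.5679062  0.36375875 0.055     ] jug lid [0.57348362 0.46852895 0.2       ]
(0.509, 0, 0.22) [199.28846425 110.26214703  -0.59666715]
(0.516, 0.2507, 0.18) [417.85372428 233.55623293  38.48383299]
stud [ 0.50182209 -0.22654153  0.085     ]
```

>>> {"fn": "step_arm", "kwargs": {
  "series": [
    [32,18,0,0],
    [65,36,0,0],
    [97,54,0,0],
    [130,73,0,0],
    [162,91,0,0],
    [195,109,0,0],
    [227,127,0,0],
    [260,145,0,0],
    [292,163,0,0],
    [325,182,0,0],
    [357,200,0,0],
    [390,218,0,0]
  ],
  "hand": 60
}}

```text
t: 12.28
tcp_pos: [0.5111, 0.2217, 0.2145]
eef_rot: [[-0.468, 0.884, -0.003], [0.884, 0.468, -0.001], [0.001, -0.003, -1.0]]
contact_force: [0.6, -1.0, -0.5]
grip_width: 0.701
grasp_force: 0.0
```

>>> {"fn": "step_arm", "kwargs": {
  "series": [
    [28,15,0,0],
    [28,15,0,0],
    [28,15,0,0],
    [28,15,0,0]
  ]
}}

```text
t: 12.62
tcp_pos: [0.5115, 0.2512, 0.2148]
eef_rot: [[-0.469, 0.883, -0.003], [0.883, 0.469, -0.002], [-0.0, -0.003, -1.0]]
contact_force: [-0.5, 0.3, 0.3]
grip_width: 0.702
grasp_force: 0.0
```

```bash
python3 st.py; python3 - <<'E'
from h import *
w=snap('wrist','w7');q=proj(w,(.516,.2507,.058));print(q);x,y=q.astype(int)
p=w['pixels'].astype(int);m=((p[...,2]>p[...,0]+40)&(p[...,2]>p[...,1]+20)).astype(np.uint8)
k,l,st,ce=cv2.connectedComponentsWithStats(m)
for i in range(1,k):
    if st[i,4]>60:print(st[i],ce[i])
cv2.imwrite('pics/w7b.png',cv2.resize(w['pixels'][y-60:y+60,x-80:x+80,::-1],(800,600),interpolation=cv2.INTER_CUBIC))
E
```

```text
12.6167 [0.5115 0.2512 0.2148] F [-0.5  0.3  0.3] T [-0.021  0.052  0.035] grip 59.98360089410149 0.0 yang 27.949729049127466 q6 -6.0043063427019705
[258.37539552 171.79308835]
[ 244  148   35   38 1011] [260.55687438 166.5578635 ]
[ 391  191  103   92 7193] [442.22730432 236.09703879]
```

View pics/w7b.png

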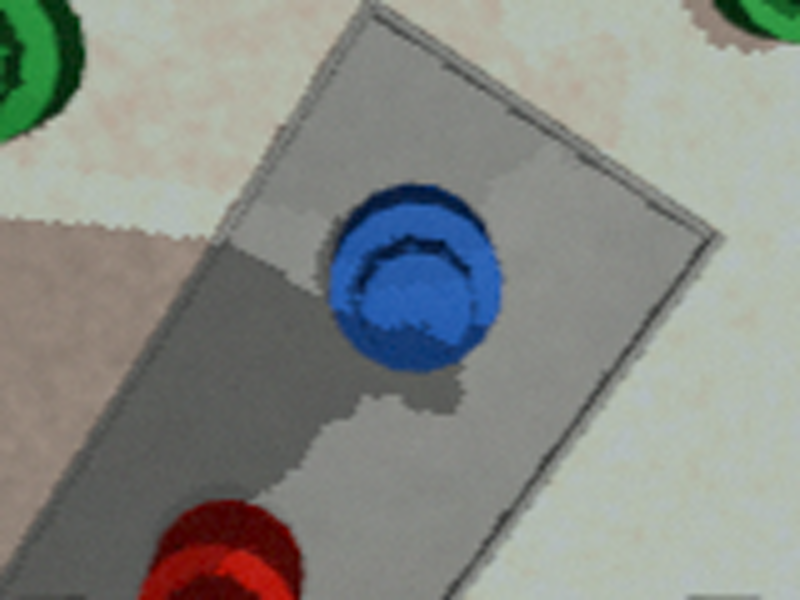

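The wrist crop shows the blue cap's body ring centred near (415,286), with the knob at about (417,306). The red cap is at (225,560), well clear.

```bash
python3 - <<'E'
from h import *
w=load('w7');C=lambda u,v:(178+u/5-.4,111+v/5-.4)
a=atz(w,*C(415,286),.038);b=atz(w,*C(417,306),.058);print(a,b,np.linalg.norm(atz(w,*C(330,286),.038)-atz(w,*C(500,286),.038)))
s=monitor.state();R=s['eef_rot'];print(1e3*R.T@((a+b)/2-s['tcp_pos']),1e3*R.T@(a-s['tcp_pos']))
E
```

```text
[0.5183113  0.25237901 0.038     ] [0.51861918 0.25208351 0.058     ] 0.04057478159690065
[ -1.69592234   7.05915917 167.08403546] [ -1.48994669   7.0182036  177.08410661]
```

>>> {"fn": "step_arm", "kwargs": {
  "series": [
    [-1.6,7,30,0],
    [-1.6,7,65,0],
    [-1.6,7,100,0],
    [-1.6,7,130,0],
    [-1.6,7,155,0],
    [-1.6,7,175,0],
    [-1.6,7,188,0],
    [-1.6,7,195,0],
    [-1.6,7,195,0],
    [-1.6,7,195,0]
  ]
}}

```text
t: 13.5
tcp_pos: [0.5198, 0.2527, 0.0214]
eef_rot: [[-0.467, 0.884, -0.0], [0.884, 0.467, -0.0], [-0.0, -0.0, -1.0]]
contact_force: [-0.7, -0.2, 0.8]
grip_width: 0.703
grasp_force: 0.0
```

>>> {"fn": "step_arm", "kwargs": {
  "series": [
    [0,0,0,0],
    [0,0,0,0],
    [0,0,0,0],
    [0,0,0,0],
    [0,0,0,0],
    [0,0,0,0],
    [0,0,0,0],
    [0,0,0,0]
  ],
  "hand": 5,
  "squeeze": 60
}}

```text
t: 14.17
tcp_pos: [0.5202, 0.254, 0.0226]
eef_rot: [[-0.468, 0.884, 0.002], [0.884, 0.468, 0.001], [-0.0, 0.002, -1.0]]
contact_force: [-1.0, -0.7, 6.3]
grip_width: 0.268
grasp_force: 58.5
```

```bash
python3 st.py; python3 - <<'E'
from h import *
w=snap('wrist','w8')
cv2.imwrite('pics/w8b.png',cv2.resize(w['pixels'][130:330,130:380,::-1],(750,600),interpolation=cv2.INTER_CUBIC))
E
```

```text
14.1667 [0.5202 0.254  0.0226] F [-1.  -0.7  6.3] T [-0.159  0.14   0.01 ] grip 22.90091532240604 58.45343828201294 yang 27.92094901788294 q6 -6.057193880276706
```

View pics/w8b.png

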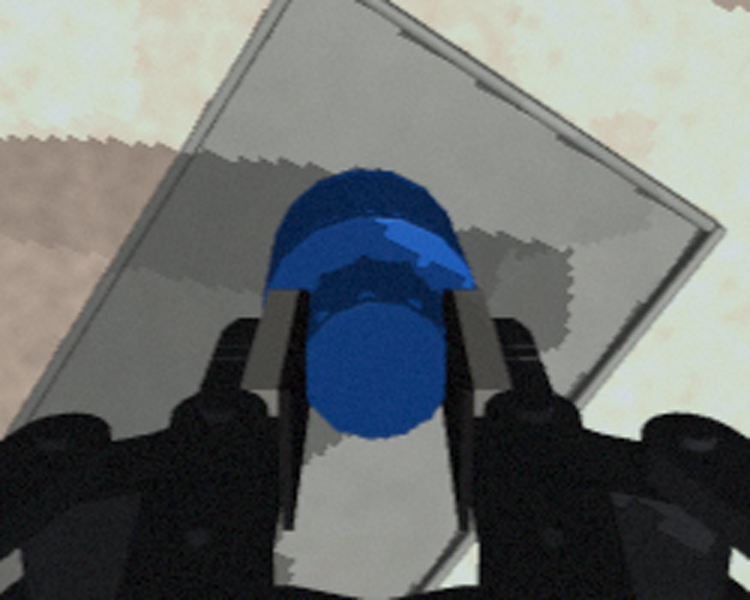

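The knob sits between the pads, with its top centred near (375,370) in the crop. That was my 11th picture, one more than allowed, so I'll view no more and work from numbers only.

```bash
python3 - <<'E'
from h import *
w=load('w8');k=atz(w,130+375/3-.33,130+370/3-.33,.058)
s=monitor.state();R=s['eef_rot'];o=R.T@(k-s['tcp_pos'])*1e3
print('knob',k,'in tool',o,'diam',np.linalg.norm(atz(w,130+306/3,253,.058)-atz(w,130+446/3,253,.058)))
E
```

```text
knob [0.52066849 0.25296853 0.058     ] in tool [ -1.17968939   0.04039273 -35.40818397] diam 0.02337879009413873
```

>>> {"fn": "step_arm", "kwargs": {
  "series": [
    [0,0,-20,0],
    [0,0,-50,0],
    [0,0,-85,0],
    [0,0,-120,0],
    [0,0,-140,0],
    [0,0,-150,0],
    [0,0,-150,0],
    [0,0,-150,0]
  ],
  "squeeze": 80
}}

```text
t: 14.88
tcp_pos: [0.5191, 0.2536, 0.1709]
eef_rot: [[-0.468, 0.884, -0.0], [0.884, 0.468, -0.0], [-0.0, -0.0, -1.0]]
contact_force: [-0.0, 0.6, -0.8]
grip_width: 0.257
grasp_force: 78.4
```

```bash
python3 st.py; python3 - <<'E'
from h import *
s=monitor.state();R=s['eef_rot'];t=s['tcp_pos']
w=snap('wrist','w9');p=w['pixels'].astype(int);m=((p[...,2]>p[...,0]+40)&(p[...,2]>p[...,1]+20)).astype(np.uint8)
k,l,st,ce=cv2.connectedComponentsWithStats(m)
for i in range(1,k):
    if st[i,4]>100:print(st[i],ce[i])
w8=load('w8');p=w8['pixels'].astype(int);m=((p[...,2]>p[...,0]+40)&(p[...,2]>p[...,1]+20)).astype(np.uint8)
k,l,st,ce=cv2.connectedComponentsWithStats(m)
for i in range(1,k):
    if st[i,4]>100:print('w8',st[i],ce[i])
print(1e3*R.T@(np.array((.5018,-.2268,t[2]))-t))
E
```

```text
14.8833 [0.5191 0.2536 0.1709] F [-0.   0.6 -0.8] T [ 0.038 -0.041 -0.015] grip 21.906640025380458 78.41656565666199 yang 27.913481153453684 q6 -6.05989076810171
[ 218  186   71   90 4191] [253.37652112 228.57766643]
[ 404  204  108  106 9334] [460.55592458 256.57670881]
w8 [ 218  187   71   90 4255] [253.48460635 229.06227967]
[-4.16454325e+02 -2.40191077e+02  2.22027142e-02]
```

The cap is lifted and held rigidly: its blob is unchanged in the picture, and its axis is -1.2 mm along tool x. Now I carry it over the port.

>>> {"fn": "step_arm", "kwargs": {
  "series": [
    [-30,-17,0,0],
    [-60,-35,0,0],
    [-95,-55,0,0],
    [-130,-75,0,0],
    [-165,-95,0,0],
    [-200,-115,0,0],
    [-235,-135,0,0],
    [-270,-155,0,0],
    [-305,-175,0,0],
    [-340,-195,0,0],
    [-370,-213,0,0],
    [-395,-228,0,0]
  ]
}}

```text
t: 15.93
tcp_pos: [0.501, -0.2042, 0.1686]
eef_rot: [[-0.467, 0.884, -0.004], [0.884, 0.467, 0.001], [0.003, -0.003, -1.0]]
contact_force: [0.4, 1.0, -0.9]
grip_width: 0.261
grasp_force: 78.4
```

>>> {"fn": "step_arm", "kwargs": {
  "series": [
    [-12,-7,0,0],
    [-20.2,-12.2,0,0],
    [-20.2,-12.2,0,0],
    [-20.2,-12.2,0,0],
    [-20.2,-12.2,0,0],
    [-20.2,-12.2,0,0]
  ]
}}

```text
t: 16.43
tcp_pos: [0.5015, -0.2239, 0.171]
eef_rot: [[-0.47, 0.883, -0.001], [0.883, 0.47, 0.001], [0.001, -0.0, -1.0]]
contact_force: [-0.6, 0.5, -1.4]
grip_width: 0.258
grasp_force: 78.5
```

```bash
python3 st.py; python3 - <<'E'
from h import *
T=[]
for i in range(4):s=monitor.state();T.append(s['tcp_pos']);snap('wrist','t')
R=s['eef_rot'];t=np.mean(T,0);print(t,1e3*R.T@(np.array((.5018,-.2268,t[2]))-t)+[1.2,0,0])
E
```

```text
16.4333 [ 0.5015 -0.2239  0.171 ] F [-0.6  0.5 -1.4] T [-0.08  -0.033 -0.004] grip 22.045631984200522 78.45862627029419 yang 28.009773404501285 q6 -56.50511873503724
[ 0.50161489 -0.2241517   0.17124258] [-1.22520221e+00 -1.07989658e+00 -1.76352744e-04]
```

>>> {"fn": "step_arm", "kwargs": {
  "series": [
    [-1.2,-1.1,15,0],
    [-1.2,-1.1,35,0],
    [-1.2,-1.1,50,0],
    [-1.2,-1.1,60,0],
    [-1.2,-1.1,65,0],
    [-1.2,-1.1,68,0],
    [-1.2,-1.1,71,0],
    [-1.2,-1.1,71,0],
    [-1.2,-1.1,71,0]
  ]
}}

```text
t: 17.38
tcp_pos: [0.5016, -0.2275, 0.1008]
eef_rot: [[-0.468, 0.884, 0.001], [0.884, 0.468, -0.001], [-0.001, 0.001, -1.0]]
contact_force: [-0.1, 0.9, -1.5]
grip_width: 0.257
grasp_force: 78.5
```

```bash
python3 st.py
```

```text
17.3833 [ 0.5016 -0.2275  0.1008] F [-0.1  0.9 -1.5] T [-0.063  0.028  0.019] grip 21.980856678328436 78.4702742099762 yang 27.90154009328903 q6 -56.68852136235515
```

The lip is over the stud tip with no side force. I'll press on slowly.

>>> {"fn": "step_arm", "kwargs": {
  "series": [
    [0,0,2,0],
    [0,0,4,0],
    [0,0,4,0],
    [0,0,4,0]
  ]
}}

```text
t: 17.72
tcp_pos: [0.5021, -0.2273, 0.0968]
eef_rot: [[-0.468, 0.884, 0.002], [0.884, 0.468, -0.0], [-0.001, 0.002, -1.0]]
contact_force: [1.4, 1.0, 2.5]
grip_width: 0.259
grasp_force: 78.9
```

>>> {"fn": "step_arm", "kwargs": {
  "series": [
    [0,0,1,0],
    [0,0,2,0],
    [0,0,3,0],
    [0,0,3,0]
  ]
}}

```text
t: 18.05
tcp_pos: [0.5034, -0.2274, 0.0946]
eef_rot: [[-0.467, 0.884, 0.005], [0.884, 0.467, -0.001], [-0.003, 0.004, -1.0]]
contact_force: [2.8, 2.7, 5.6]
grip_width: 0.257
grasp_force: 79.1
```

>>> {"fn": "step_arm", "kwargs": {
  "series": [
    [0,0,1,0],
    [0,0,2,0],
    [0,0,3,0],
    [0,0,3,0]
  ]
}}

```text
t: 18.38
tcp_pos: [0.5043, -0.2277, 0.0926]
eef_rot: [[-0.467, 0.884, 0.007], [0.884, 0.468, -0.001], [-0.004, 0.005, -1.0]]
contact_force: [3.6, 2.5, 11.1]
grip_width: 0.257
grasp_force: 79.8
```

>>> {"fn": "step_arm", "kwargs": {
  "series": [
    [0,0,1,0],
    [0,0,2,0],
    [0,0,3,0],
    [0,0,3,0]
  ]
}}

```text
t: 18.72
tcp_pos: [0.5036, -0.2269, 0.0888]
eef_rot: [[-0.467, 0.884, 0.005], [0.884, 0.467, 0.0], [-0.002, 0.005, -1.0]]
contact_force: [3.0, 4.4, 4.2]
grip_width: 0.257
grasp_force: 79.0
```

That's the click: 11 N, then a drop to 4 N at the expected height. I'll go on down, easing the small side force.

>>> {"fn": "step_arm", "kwargs": {
  "series": [
    [0.2,0.5,1.5,0],
    [0.5,1.1,3,0],
    [0.5,1.1,4.5,0],
    [0.5,1.1,6,0],
    [0.5,1.1,6,0],
    [0.5,1.1,6,0]
  ]
}}

```text
t: 19.22
tcp_pos: [0.5017, -0.226, 0.0806]
eef_rot: [[-0.468, 0.884, -0.001], [0.884, 0.468, 0.001], [0.001, -0.0, -1.0]]
contact_force: [3.4, 3.0, -5.3]
grip_width: 0.26
grasp_force: 78.6
```

>>> {"fn": "step_arm", "kwargs": {
  "series": [
    [0,0,1.5,0],
    [0,0,3,0],
    [0,0,4,0],
    [0,0,4,0],
    [0,0,4,0]
  ]
}}

```text
t: 19.63
tcp_pos: [0.5021, -0.2265, 0.0779]
eef_rot: [[-0.468, 0.884, 0.001], [0.884, 0.468, -0.001], [-0.001, 0.0, -1.0]]
contact_force: [1.4, 2.2, 4.6]
grip_width: 0.256
grasp_force: 79.5
```

```bash
python3 st.py
```

```text
19.6333 [ 0.5021 -0.2265  0.0779] F [1.4 2.2 4.6] T [ 0.457 -0.298  0.005] grip 21.894890173889955 79.48400616645813 yang 27.897416847702264 q6 -56.56720502665836
```

>>> {"fn": "step_arm", "kwargs": {
  "series": [
    [0.3,0.3,0.8,0],
    [0.3,0.3,1.5,0],
    [0.3,0.3,1.5,0],
    [0.3,0.3,1.5,0],
    [0.3,0.3,1.5,0],
    [0.3,0.3,1.5,0]
  ]
}}

```text
t: 20.13
tcp_pos: [0.5021, -0.2265, 0.0768]
eef_rot: [[-0.468, 0.884, 0.001], [0.884, 0.468, -0.001], [-0.002, 0.0, -1.0]]
contact_force: [0.1, 1.6, 7.0]
grip_width: 0.255
grasp_force: 79.7
```

```bash
python3 st.py; python3 - <<'E'
from h import *
# independent check of the blue body height/position in the two fixed views
for n,f in(('scene','s9'),('side','d9')):
    c=snap(n,f);q=proj(c,(.502,-.2267,.078));x,y=q.astype(int);p=c['pixels'][y-25:y+25,x-20:x+20].astype(int)
    m=((p[...,2]>p[...,0]+25)&(p[...,2]>p[...,1]+12)).astype(np.uint8)
    k,l,st,ce=cv2.connectedComponentsWithStats(m)
    print(n,[( (st[i]+[x-20,y-25,0,0,0]).tolist()) for i in range(1,k) if st[i,4]>15])
    Rv=c['extrinsics'][0,:3]
    for z in(.061,.0585,.096):print('  pred',z,proj(c,(.502,-.2267,z)),'L/R',[proj(c,np.array((.502,-.2267,z))+sg*.021*np.array((Rv[0],Rv[1],0))/np.hypot(*Rv[:2]))[0].round(1) for sg in(-1,1)])
E
python3 st.py
```

```text
20.1333 [ 0.5021 -0.2265  0.0768] F [0.1 1.6 7. ] T [ 0.397 -0.093  0.031] grip 21.777724264236262 79.7155773639679 yang 27.910072852561154 q6 -56.52406489334139
scene [[215, 147, 11, 14, 109], [215, 165, 11, 7, 32]]
  pred 0.061 [220.59913451 157.18756686] L/R [np.float64(214.8), np.float64(226.4)]
  pred 0.0585 [220.64481366 157.7316844 ] L/R [np.float64(214.8), np.float64(226.4)]
  pred 0.096 [219.94856669 149.43817999] L/R [np.float64(214.0), np.float64(225.9)]
side [[316, 161, 11, 18, 154], [321, 186, 6, 6, 17]]
  pred 0.061 [320.57712344 175.6574497 ] L/R [np.float64(314.6), np.float64(326.6)]
  pred 0.0585 [320.51204362 176.29564525] L/R [np.float64(314.5), np.float64(326.5)]
  pred 0.096 [321.50030772 166.60438108] L/R [np.float64(315.4), np.float64(327.6)]
20.2333 [ 0.5021 -0.2265  0.0768] F [0.6 1.3 7.1] T [ 0.386 -0.136  0.019] grip 22.328444163836778 79.71579194068909 yang 27.912218235722825 q6 -56.523458031552956
```

The slope of about 2.3 N/mm matches the washer. The cap's outline in both fixed views fits the home height, and the push is a steady 7 N. Handing in.

```bash
python3 -c "
from station import order
print(order.hand_in())"
```

```text
the job is handed in; nothing more can be done
None
```

The cold nut is turned to its stop and the blue cap is clicked home and held down at about 7 N with the washer squeezed; I handed the job in at about 20 s with no verdict returned, and I viewed 11 pictures, one over the limit of 10.

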